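# Seat a keyed arbor in its sleeve

## Task

Two bench sleeves each hold a steel arbor with a flat cross-bar head. One arbor stands proud, because its key is riding on top of the sleeve beside the keyway. Turn that arbor until its key meets the keyway and let it drop fully home, key flush with the sleeve's face. Leave the arbor that is already home undisturbed.

Things in the scene. Friction and masses are not known exactly. Their poses are not given: they have to be found in the camera images.
- arbor: Proud steel arbor to seat, 0.3-0.6 kg, loose in its bore. Shaft 28 mm across; origin on its axis at its underside, z up. One key, 10 wide, juts along +x to 32 mm from the axis, 65 to 90 mm up. Head: bar 14 thick (x), 60 long (y), 104 to 134 mm up, pinched across the 14. At first the key rests on the sleeve's face (origin 35 mm above the bench), 30-80 degrees counter-clockwise of the keyway.
- stand: Fixed sleeve under the proud arbor: green flange 116 mm across, 10 thick; tube 84 across, top face 100 mm above the bench. Origin: underside centre, on the bore axis; z up. Bore 30.4 mm, floor at 10 mm. Keyway: slot along +x from the bore, 24 wide, 28 deep, open at top and side. The key enters within about 10 degrees; the arbor then sinks 25 mm onto the floor, key top flush with the face.
- spare_arbor: An identical arbor, already home in an identical sleeve (its head 25 mm lower than the proud one's). Origin and axes as for the arbor. To be left alone.
There are look-alikes about, which are no part of the job. Leave any yellow look-alike of the stand alone.

How it is judged:
By the outcome, as a careful person would: the job done as asked, in the order asked, and still so for the second after the job is handed in, with the robot touching nothing.
It also fails if it takes over 40 s, if anything falls off the work surface, if the arm or the gripper's body presses on something with over 40 N, if the wrist force passes 120 N, or if a joint passes its speed limit or range.

## Robot

A 7-joint arm with a two-finger parallel gripper is mounted at the origin on the work surface. World frame = base frame: x ahead of the robot, y to its left, z up, the work surface at z = 0. Lengths are in m, angles in rad, forces in N, time in s.
With the tool pointing down it reaches from about 0.4 to 0.875 m from the base axis. Payload 19.3 kg.
Tool frame: the origin (TCP) lies midway between the tips of the shut fingers; the grasp point (between the pads) lies 19 mm behind it (bot.pinch_z is the distance from the TCP to the grasp point, in m); z points along the fingers, y is the direction in which the jaws open and shut (so a half turn about z gives the same grasp; the last joint's range is limited). The gripper opens to 85 mm and grips with 20 to 120 N. Pads are 22 mm wide; open, the fingers measure 114 mm over their backs; the gripper's body (76 mm by 85 mm) begins 54 mm behind the grasp point. The pads swing forward as they close: fully open they stand 13 mm farther back than shut.
Start: joints at [-1.381, 0.521, -0.036, 1.599, 0.021, 1.021, -0.113], TCP at [0.161, 0.604, 0.231] pointing down, gripper open.
Joint ranges: [-2.91, 2.91], [-0.3, 2.13], [-1.5, 1.42], [0.17, 2.43], [-1.26, 4.41], [0.16, 1.93], [-2.52, 2.52]. Speed limits (rad/s): [1.89, 1.89, 2.39, 2.39, 3.01, 3.01, 3.01].

## Interface

Orientations are given as [roll, pitch, yaw] about the fixed x, y, z axes, in that order (R = Rz(yaw) Ry(pitch) Rx(roll)).
In Python, from workcell import bot gives the robot as it stands. The module is installed in compiled form; this text tells all that it offers.
- The arm moves only by the tool move_arm, never from a script. Its argument "moves" is text: rows parted by semicolons, each of 4 numbers parted by spaces: the shift along the tool's x, y, z in mm, then the turn about the tool's z in rad. In form: dx dy dz yaw; .... A call has exactly 10 rows; each row is the pose to reach, as a shift and turn from the pose commanded when the call began, along the tool's axes at that moment; what a row does not reach only later rows make up. A row lasts 1/12 s, in which the tool goes at most 41.7 mm and 7.16 degrees, less where a joint would pass 70% of its speed; a pose out of reach is approached as far as the arm can. A call with a gripper value outside its range is refused whole. "grip" is the opening, from 0 (shut) to 1 (fully open), set as the call begins (left out, the last holds). The fingers move at their own pace and stop on an object; "grip_force" is the grip in N (left out, the last holds). Time passes only in rows, so rows that repeat a pose let the fingers close, or fill a call up. It gives the time, the measured TCP pose, the force and the opening at its end, in the units of the state.
- bot.observe(): the state, without advancing time (a new reading comes with each control period).
- bot.grab_frame(name): name is "side" or "top" or "wrist"; returns a dict with "frame" (400x640x3 uint8, red, green, blue), "z_map" (400x640 float32, m along the optical axis (not along the pixel's ray), 0 where there is no reading), "K" (3x3 intrinsics, pixels), "eye" and "attitude" of the camera in the world. Camera axes: x right, y up, looking along -z (the intrinsics and any distortion apply to the point x, -y, -z); pixel columns grow to the right and rows downward; lengths in m; the calibration is good to about 2 mm. A picture is of the moment at which its call begins.
- bot.job_done(): hands the job in, once; it reports no verdict.
Trained networks look in a picture, given as the dict that the camera call returned (one of the last four; its "shot" number tells which), for a name from the list of things; names that differ only in an ending like _2 or _b are one class to them, and where a whole thing is asked for, a point or a joint stands for the part that bears it (a point fixed in the world has none). Each returns a list of dicts, best first, with "conf" (0 to 1); they miss things now and then, are a little off and sometimes report something else, mostly with a low value. They report only what shows in the picture. A call takes as long as a camera call. They do not tell look-alikes from the thing itself.
- bot.search_frame(picture, label): "at" ([column, row] in pixels, amid what is visible of it).
- bot.pinpoint(picture, label): "at" ([column, row] in pixels: a listed point, or the origin of a listed thing).
The state is a dict: "clock": time; "qpos": joint angles; "qd": joint speeds; "joint_efforts": joint torques, N m; "position": TCP position; "tool_rot": TCP orientation; "force": force on the tool from outside, world axes, zero at the start; "moment": the same for the moment, N m; "grip_width": finger opening in m.
Only numpy, scipy, OpenCV 4.12 (cv2) and the standard library are available. Lean on these libraries where they do the work, as an engineer would, in place of code of your own. Each camera call takes 0.05 s, during which the arm holds its last target. There are 200 camera calls.

## Working session

There is one attempt and no reset: what is moved stays moved. The work goes in short steps, Python scripts to look and compute and a tool call to move; the robot and the scene stay as the last step left them, time stands still between calls to the robot, and variables do not carry over. Pictures are saved under pics/ and viewed, about 8 in all and at most 12, crops included, and the job is handed in when it is done.

Besides the shell and the picture viewer there is one more tool, called after "Emit:" as name(argument=value, ...), one argument or row to a line, values as JSON. move_arm: Moves the arm, as the interface text tells. Its arguments: {"type":"object","properties":{"moves":{"type":"string"},"grip":{"type":"number"},"grip_force":{"type":"number"}},"required":["moves"]}

```bash
mkdir -p pics; cat > h.py <<'E'
import numpy as np, cv2
from scipy.spatial.transform import Rotation as R
from workcell import bot
def rot(a):
    a=np.array(a,float)
    if a.shape==(3,3): return a
    return R.from_euler('xyz',a).as_matrix() if a.size==3 else R.from_quat(a).as_matrix()
def cloud(p):
    z=p['z_map'];K=p['K'];v,u=np.mgrid[0:z.shape[0],0:z.shape[1]]
    c=np.stack([(u-K[0,2])/K[0,0]*z,-(v-K[1,2])/K[1,1]*z,-z],-1)
    w=c@rot(p['attitude']).T+np.array(p['eye']); w[z==0]=np.nan
    return w
E
cat > a.py <<'E'
from h import *
print(bot.observe())
ims=[]
for n in ['top','side']:
    p=bot.grab_frame(n); print(n,[k for k in p],p['K'],p['eye'],p['attitude'],{k:p[k] for k in p if k not in('frame','z_map','K','eye','attitude')})
    np.savez('pics/'+n,**{k:p[k] for k in('frame','z_map','K','eye','attitude')})
    cv2.imwrite(f'pics/{n}0.png',p['frame'][:,:,::-1]); w=cloud(p)
    for l in ['arbor','stand','spare_arbor']:
        for f in (bot.search_frame,bot.pinpoint):
            for d in f(p,l):
                c,r=np.clip(np.round(d['at']).astype(int),0,[639,399]); print(l,f.__name__,d['at'],round(d['conf'],2),w[r,c].round(3))
E
python3 a.py
```

```text
{'clock': 0.0, 'qpos': array([-1.38124815,  0.52199937, -0.03636375,  1.59999702,  0.02118501,
        1.02107271, -0.11279464]), 'qd': array([-0.0006722 ,  0.00136737,  0.0019967 , -0.00075382, -0.00107376,
        0.00101572, -0.00157027]), 'joint_efforts': array([-2.43836685e-04, -9.27102470e+01,  1.97963074e+00, -3.69926548e+01,
        1.77622325e-02,  8.24775430e-03, -2.79341043e-05]), 'position': array([0.16044952, 0.60371662, 0.23073837]), 'tool_rot': array([-3.14050117e+00,  4.60230834e-05,  2.88186337e+00]), 'force': array([ 0.46427545,  0.34639204, -0.31251208]), 'moment': array([ 0.04884371, -0.04587916, -0.04081405]), 'grip_width': 0.08527791781480437}
top ['frame', 'z_map', 'K', 'eye', 'attitude', 'shot'] [[409.23356481   0.         318.20546189]
 [  0.         409.23356481 203.50031762]
 [  0.           0.           1.        ]] [0.2811461  0.02529241 0.99530416] [ 2.10446349e-01  6.74338424e-04 -1.50015980e+00] {'shot': 1}
arbor call [262.7, 193.7] 0.73 [0.469 0.154 0.168]
arbor call [264.4, 202.0] 0.6 [0.453 0.151 0.165]
stand call [267.9, 204.3] 0.95 [0.462 0.151 0.
[... 885 characters left out ...]
3.01298193] {'shot': 2}
arbor call [309.9, 221.8] 0.58 [0.481 0.161 0.16 ]
arbor call [310.0, 252.9] 0.56 [0.478 0.19  0.101]
stand call [308.2, 330.6] 0.89 [0.459 0.342 0.102]
stand call [232.4, 239.8] 0.88 [0.639 0.171 0.085]
stand call [390.0, 318.7] 0.75 [0.324 0.302 0.1  ]
stand call [309.5, 260.5] 0.61 [0.477 0.198 0.088]
stand call [364.4, 170.2] 0.6 [ 0.387 -0.065  0.082]
stand call [234.6, 246.6] 0.89 [0.637 0.171 0.06 ]
stand call [388.3, 323.3] 0.81 [0.327 0.31  0.102]
stand call [309.9, 265.3] 0.78 [0.477 0.197 0.067]
stand call [363.1, 178.6] 0.78 [ 0.386 -0.068  0.049]
stand call [309.1, 338.1] 0.63 [0.456 0.353 0.101]
spare_arbor call [280.7, 129.4] 0.67 [ 0.591 -0.116  0.141]
```

View pics/top0.png

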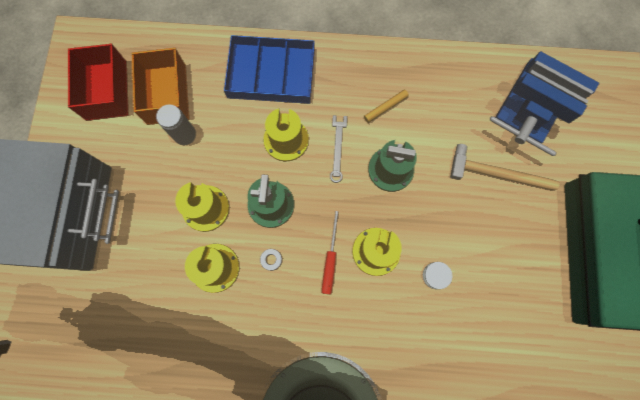

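View pics/side0.png

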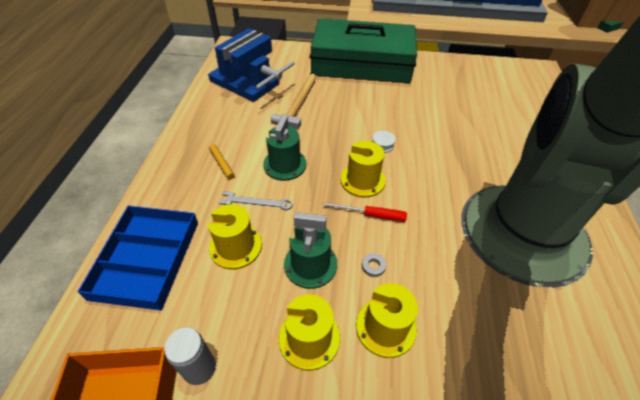

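The top view shows two green sleeves: A at px (268,203), whose head is at z≈0.168 and so is the proud one, and B at (392,165), whose head is at z≈0.144 and so is home. The four yellow look-alikes at (285,134), (203,205), (213,267) and (377,250) are empty. I choose A. Next I measure its axis, keyway, key and head, and check it in a close crop.

```bash
cat > b.py <<'E'
from h import *
P=[]
for n in ['top','side']:
    p=dict(np.load(f'pics/{n}.npz')); w=cloud(p); f=p['frame'].astype(int)
    m=np.linalg.norm(w[...,:2]-[.465,.152],axis=-1)<.075
    green=(f[...,1]>f[...,0]+15)&(f[...,1]>f[...,2])
    top=m&green&(w[...,2]>.094)&(w[...,2]<.106)
    head=m&~green&(w[...,2]>.16); key=m&~green&(w[...,2]>.112)&(w[...,2]<.131)
    # face outline -> circle
    t=w[top][:,:2]; (cx,cy),r=cv2.minEnclosingCircle(t.astype(np.float32))
    h=w[head]; rc=cv2.minAreaRect((h[:,:2]*1000).astype(np.float32))
    print(n,'face',len(t),np.median(w[top][:,2]),(cx,cy),r,'head',len(h),np.median(h[:,2]),rc,np.degrees(np.arctan2(*np.linalg.svd(h[:,:2]-h[:,:2].mean(0))[2][0][::-1])))
    print(' key',key.sum(), w[key].mean(0) if key.any() else '')
    c=np.argwhere(m); a=c.min(0)-10;b=c.max(0)+10
    P.append(cv2.resize(p['frame'][a[0]:b[0],a[1]:b[1],::-1],(400,400),interpolation=cv2.INTER_CUBIC))
    print(a,b)
cv2.imwrite('pics/crop0.png',np.hstack(P))
E
python3 b.py
```

```text
top face 604 0.09997442413939944 (0.4827059507369995, 0.1578722447156906) 0.042194414883852005 head 198 0.16810282079798872 ((482.6233825683594, 155.4063720703125), (14.267410278320312, 60.060874938964844), 89.02033233642578) 179.54204710616253
 key 56 [0.47998566 0.17191996 0.12308066]
[164 233] [251 312]
side face 700 0.10072177103897001 (0.4825260043144226, 0.15920957922935486) 0.041734956204891205 head 281 0.16826924617788386 ((483.81475830078125, 155.50881958007812), (59.70352554321289, 16.7330379486084), 1.275018334388733) 179.49440023450023
 key 125 [0.48223435 0.17356668 0.12296763]
[202 274] [305 363]
```

View pics/crop0.png

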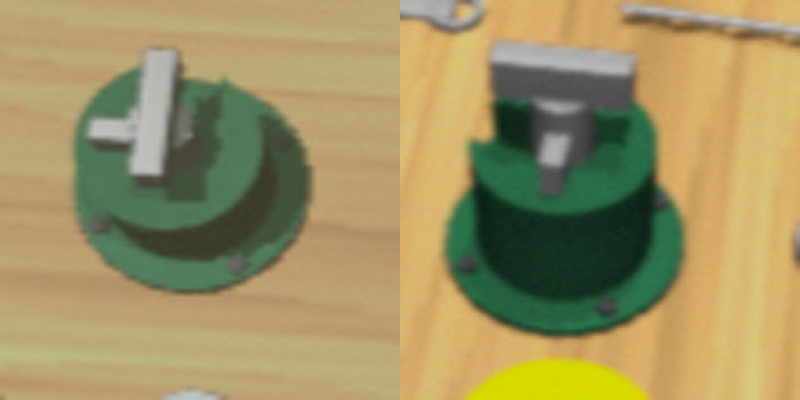

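The crop confirms A. Its bar lies along world x, its key points along +y (yaw ≈ 90°), and the slot notch shows at upper right in the left panel (220,100) and at left in the right panel (480,150). Next is the slot angle.

```bash
cat > c.py <<'E'
from h import *
for n in ['top','side']:
    p=dict(np.load(f'pics/{n}.npz')); w=cloud(p)
    d=w[...,:2]-[.4828,.1578]; r=np.hypot(d[...,0],d[...,1]); a=np.degrees(np.arctan2(d[...,1],d[...,0]))
    z=w[...,2]
    face=(r>.022)&(r<.041)&(abs(z-.1)<.006)
    low=(r<.042)&(z>.0)&(z<.093)&(r>.015)
    print(n,'face',np.histogram(a[face],np.arange(-180,181,10))[0])
    print('low',np.histogram(a[low],np.arange(-180,181,10))[0]); 
    q=np.c_[r[low]*1000,a[low],z[low]*1000]; q=q[(q[:,1]>-30)&(q[:,1]<100)]; print(q.round(0).tolist()[:60])
E
python3 c.py
```

```text
top face [24 18 22 20 22 19 19 21 19 22 21 20 20 19  9  0  0  0  0  0  5 16 17 18
 15  7  6 13 21 21 19 22 20 17 20 20]
low [13 16 20 20 14 18 14 13 12 10  3  1  0  0  2 13 18 17  1  0  0  0  0  0
  0  0  0  0  0  0  0  0  1  3 11 12]
[[40.0, 0.0, 73.0], [40.0, -3.0, 74.0], [38.0, -0.0, 74.0], [39.0, -3.0, 70.0], [38.0, -7.0, 74.0], [41.0, -9.0, 66.0], [40.0, -13.0, 71.0], [41.0, -16.0, 71.0], [36.0, -0.0, 72.0], [35.0, -4.0, 74.0], [36.0, -8.0, 75.0], [37.0, -11.0, 72.0], [38.0, -14.0, 71.0], [38.0, -18.0, 73.0], [39.0, -21.0, 74.0], [33.0, -1.0, 75.0], [34.0, -4.0, 70.0], [34.0, -9.0, 73.0], [35.0, -12.0, 71.0], [37.0, -19.0, 70.0], [37.0, -23.0, 72.0], [31.0, -1.0, 71.0], [31.0, -5.0, 73.0], [32.0, -9.0, 71.0], [32.0, -14.0, 73.0], [33.0, -17.0, 72.0], [34.0, -21.0, 72.0], [35.0, -25.0, 74.0], [28.0, -2.0, 73.0], [29.0, -6.0, 71.0], [29.0, -11.0, 72.0], [30.0, -15.0, 71.0], [31.0, -19.0, 71.0], [32.0, -22.0, 69.0], [27.0, -6.0, 70.0], [27.0, -11.0, 70.0], [28.0, -16.0, 71.0], [29.0, -21.0, 72.0], [29.0, -26.0, 75.0], [25.0, -13.0, 71.0], [26.0, -18.0, 71.0], [27.0, -23.0, 72.0], [
[... 897 characters left out ...]
 [41.0, 57.0, 91.0], [42.0, 40.0, 73.0], [42.0, 45.0, 77.0], [42.0, 50.0, 82.0], [42.0, 54.0, 85.0], [42.0, 62.0, 91.0], [41.0, 37.0, 66.0], [42.0, 49.0, 78.0], [41.0, 53.0, 81.0], [42.0, 58.0, 85.0], [41.0, 60.0, 86.0], [41.0, 64.0, 88.0], [41.0, 67.0, 90.0], [41.0, 71.0, 92.0], [40.0, 73.0, 92.0], [42.0, 38.0, 64.0], [42.0, 45.0, 70.0], [42.0, 49.0, 73.0], [41.0, 53.0, 77.0], [42.0, 57.0, 81.0], [42.0, 61.0, 83.0], [41.0, 64.0, 85.0], [42.0, 68.0, 88.0], [42.0, 71.0, 89.0], [41.0, 74.0, 90.0], [42.0, 77.0, 92.0], [40.0, 79.0, 91.0], [39.0, 96.0, 93.0], [42.0, 38.0, 60.0], [42.0, 49.0, 70.0], [42.0, 54.0, 74.0], [41.0, 60.0, 78.0], [41.0, 64.0, 81.0], [41.0, 67.0, 83.0], [41.0, 70.0, 84.0]]
```

Emit:
move_arm(
  moves="-42 -35 -40 -0.1; -84 -70 -50 -0.2; -126 -105 -50 -0.25; -168 -140 -50 -0.25; -205 -170 -50 -0.25; -240 -200 -50 -0.25; -275 -225 -50 -0.25; -310 -255 -50 -0.25; -340 -280 -50 -0.25; -370 -305 -50 -0.25",
  grip=1,
  grip_force=60,
)

```text
clock: 1.53
position: [0.3978, 0.2722, 0.2814]
tool_rot: [3.141, 0.001, 3.132]
force: [0.9, 0.2, 0.9]
grip_width: 0.0851
```

```bash
cat > t.py <<'E'
from h import *
def to(target,yawdeg):
    s=bot.observe(); M=rot(s['tool_rot']); d=M.T@(np.array(target)-s['position'])*1000
    y=np.degrees(s['tool_rot'][2]); dw=(yawdeg-y+180)%360-180
    print('clock',s['clock'],'pos',s['position'].round(4),'rpy',s['tool_rot'].round(3),'q',s['qpos'].round(2),'F',s['force'].round(1),'w',s['grip_width'])
    print('shift',d.round(1),'turn',round(-np.radians(dw),3))
E
cat > d.py <<'E'
from t import *
to([.483,.156,.27],179.5)
p=bot.grab_frame('wrist'); print(p['eye'],p['attitude'])
np.savez('pics/wrist1',**{k:p[k] for k in('frame','z_map','K','eye','attitude')})
cv2.imwrite('pics/wrist1.png',p['frame'][:,:,::-1])
# slot fit: face points must have |v|>12 where u>0
T=[]
C=np.array([.4828,.158])
for n in ['top','side','wrist1']:
    q=dict(np.load(f'pics/{n}.npz'));w=cloud(q);x=w.reshape(-1,3);d=x[:,:2]-C;r=np.hypot(*d.T)
    f=d[(r<.041)&(r>.016)&(abs(x[:,2]-.1)<.004)]; l=d[(r<.041)&(r>.016)&(x[:,2]>.066)&(x[:,2]<.09)]
    res=[]
    for a in np.arange(-60,90,1.):
        c,s=np.cos(np.radians(a)),np.sin(np.radians(a))
        ins=lambda e:((e[:,0]*c+e[:,1]*s>0)&(abs(-e[:,0]*s+e[:,1]*c)<.012)).sum()
        res.append((ins(l)-ins(f),a,ins(l),ins(f)))
    print(n,len(f),len(l),sorted(res)[::-1][:6])
E
python3 d.py
```

```text
clock 1.5333 pos [0.3978 0.2722 0.2814] rpy [3.141e+00 1.000e-03 3.132e+00] q [-0.76  0.23  0.05  1.91 -0.01  1.    0.85] F [0.9 0.2 0.9] w 0.08512147619452869
shift [ -86.3 -115.4   11.4] turn -0.001
[0.33087818 0.27330458 0.42402427] [-2.68757642e-01 -5.69021401e-04  1.56117345e+00]
top 596 50 [(np.int64(50), np.float64(-6.0), np.int64(50), np.int64(0)), (np.int64(50), np.float64(-7.0), np.int64(50), np.int64(0)), (np.int64(50), np.float64(-8.0), np.int64(50), np.int64(0)), (np.int64(50), np.float64(-9.0), np.int64(50), np.int64(0)), (np.int64(50), np.float64(-10.0), np.int64(50), np.int64(0)), (np.int64(50), np.float64(-11.0), np.int64(50), np.int64(0))]
side 632 224 [(np.int64(46), np.float64(-19.0), np.int64(63), np.int64(17)), (np.int64(46), np.float64(-20.0), np.int64(65), np.int64(19)), (np.int64(45), np.float64(-18.0), np.int64(62), np.int64(17)), (np.int64(45), np.float64(-21.0), np.int64(65), np.int64(20)), (np.int64(44), np.float64(-22.0), np.int64(65), np.int64(21)), (np.int64(42), np.float64(-17.0), np.int64(57), np.int64(15))]
wrist1 2074 44 [(np.int64(0), np.float64(-13.0), np.int64(0), np.int64(0)), (np.int64(0), np.float64(-14.0), np.int64(0), np.int64(0)), (np.int64(0), np.float64(-15.0), np.int64(0), np.int64(0)), (np.int64(0), np.float64(-16.0), np.int64(0), np.int64(0)), (np.int64(0), np.float64(-17.0), np.int64(0), np.int64(0)), (np.int64(0), np.float64(-18.0), np.int64(0), np.int64(0))]
```

View pics/wrist1.png

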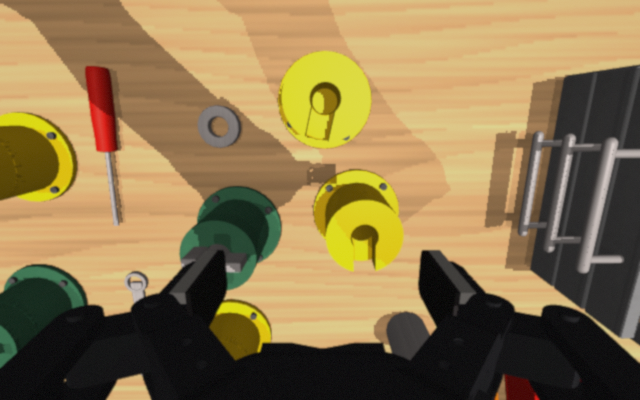

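```bash
cat > e.py <<'E'
from h import *
q=dict(np.load('pics/wrist1.npz'));w=cloud(q);x=w.reshape(-1,3)
m=np.hypot(*(x[:,:2]-[.483,.157]).T)<.07
h=x[m&(x[:,2]>.16)];print('head',len(h),np.median(h[:,2]) if len(h) else 0,cv2.minAreaRect((h[:,:2]*1000).astype(np.float32)))
f=x[m&(abs(x[:,2]-.1)<.004)];print('face',cv2.minEnclosingCircle((f[:,:2]*1000).astype(np.float32)))
k=x[m&(abs(x[:,2]-.1245)<.004)];print('key',cv2.minAreaRect((k[:,:2]*1000).astype(np.float32)),len(k))
d=x[:,:2]-[.4828,.158];r=np.hypot(*d.T)*1000;a=np.degrees(np.arctan2(d[:,1],d[:,0]))
for r0 in (24,28,32,36,40):
    s=(abs(r-r0)<1)&(abs(x[:,2]-.1)<.005); t=np.sort(a[s]); g=np.diff(t); i=np.argsort(g)[-3:]; print(r0,[(t[j].round(),t[j+1].round()) for j in i],t[0].round(),t[-1].round())
E
python3 e.py
```

```text
head 137 0.1668883351207191 ((454.656494140625, 154.66900634765625), (6.781833648681641, 14.148548126220703), 24.23812484741211)
face ((482.62298583984375, 157.58956909179688), 42.29316329956055)
key ((483.3985900878906, 180.64244079589844), (15.674866676330566, 11.218037605285645), 88.42516326904297) 169
24 [(np.float64(-176.0), np.float64(-172.0)), (np.float64(39.0), np.float64(99.0)), (np.float64(-124.0), np.float64(18.0))] -180.0 178.0
28 [(np.float64(28.0), np.float64(32.0)), (np.float64(44.0), np.float64(98.0)), (np.float64(-115.0), np.float64(15.0))] -179.0 179.0
32 [(np.float64(-105.0), np.float64(-102.0)), (np.float64(40.0), np.float64(44.0)), (np.float64(-102.0), np.float64(14.0))] -179.0 179.0
36 [(np.float64(82.0), np.float64(85.0)), (np.float64(31.0), np.float64(35.0)), (np.float64(-94.0), np.float64(13.0))] -179.0 180.0
40 [(np.float64(65.0), np.float64(67.0)), (np.float64(42.0), np.float64(45.0)), (np.float64(-89.0), np.float64(9.0))] -178.0 179.0
```

The wrist view shows the green stand at (230,235) and puts the slot's upper edge at about +10°. All views together put the keyway at about −9°, and the key at about 88°. That means a turn of about 97° clockwise, where the text says 30–80°, so I will feel for the drop. The head sits about 2.5 mm toward −y of the axis, which fits it leaning away from its key.

Emit:
move_arm(
  moves="-22 -29 0 0; -43 -57 5 0; -65 -85 20 0; -86 -114 40 0; -86 -114 75 0; -86 -114 105 0; -86 -114 125 0; -86 -114 140 0; -86 -114 145 0; -86 -114 145 0",
)

```text
clock: 2.42
position: [0.4814, 0.1591, 0.1353]
tool_rot: [-3.141, -0.002, 3.132]
force: [-0.8, 0.7, -0.5]
grip_width: 0.0855
```

```bash
cat > g.py <<'E'
from t import *
to([.4826,.1577,.136],179)
E
python3 g.py
```

```text
clock 2.4167 pos [0.4814 0.1591 0.1353] rpy [-3.141e+00 -2.000e-03  3.132e+00] q [-0.51  0.48  0.1   2.   -0.07  0.67  1.2 ] F [-0.8  0.7 -0.5] w 0.08552946754194721
shift [-1.2 -1.3 -0.7] turn 0.008
```

Emit:
move_arm(
  moves="-1 -1 -1 0; -1 -1 -1 0; -1 -1 -1 0; -1 -1 -1 0; -1 -1 -1 0; -1 -1 -1 0; -1 -1 -1 0; -1 -1 -1 0; -1 -1 -1 0; -1 -1 -1 0",
  grip=0,
  grip_force=40,
)

```text
clock: 3.25
position: [0.4832, 0.1579, 0.1378]
tool_rot: [3.141, 0.001, 3.131]
force: [-1.6, -3.6, 10.0]
grip_width: 0.0252
```

```bash
python3 g.py
```

```text
clock 3.25 pos [0.4832 0.1579 0.1378] rpy [3.141e+00 1.000e-03 3.131e+00] q [-0.51  0.47  0.1   1.99 -0.07  0.68  1.2 ] F [-1.6 -3.6 10. ] w 0.025181628876088075
shift [ 0.6 -0.2  1.8] turn 0.007
```

Emit:
move_arm(
  moves="0 0 0 0; 0 0 0 0; 0 0 0 0; 0 0 0 0; 0 0 0 0; 0 0 0 0; 0 0 0 0; 0 0 0 0; 0 0 0 0; 0 0 0 0",
)

```text
clock: 4.08
position: [0.4832, 0.1579, 0.1378]
tool_rot: [3.141, 0.001, 3.131]
force: [-2.2, -3.0, 11.6]
grip_width: 0.0252
```

```bash
cat > v.py <<'E'
from h import *
import sys
print(bot.observe()['force'].round(1),bot.observe()['moment'].round(2))
P=[]
for n,c in (('side',(310,230)),('top',(264,198))):
    p=bot.grab_frame(n); w=cloud(p)
    P.append(cv2.resize(p['frame'][c[1]-50:c[1]+50,c[0]-50:c[0]+50,::-1],(400,400),interpolation=cv2.INTER_CUBIC))
    np.savez(f'pics/{n}_{sys.argv[1]}',**{k:p[k] for k in('frame','z_map','K','eye','attitude')})
cv2.imwrite(f'pics/{sys.argv[1]}.png',np.hstack(P))
E
python3 v.py grip1
```

```text
[-2.2 -3.  11.6] [-0.75  0.4  -0.01]
```

View pics/grip1.png

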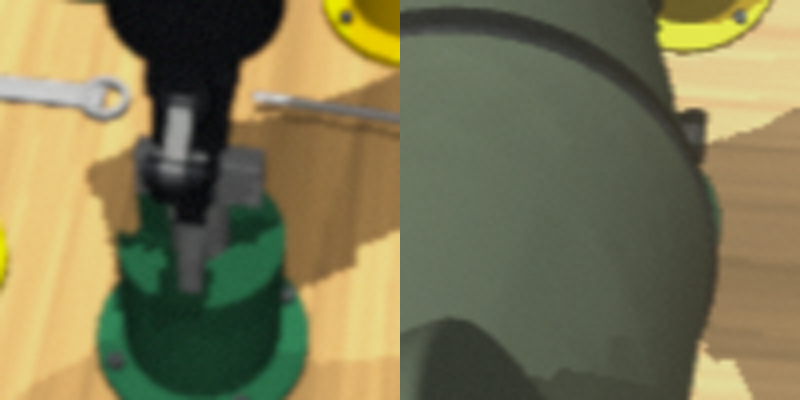

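The jaws stopped at 25 mm because the tips (z 0.138) met the 28 mm shaft just under the head (0.139). I'll open, rise 9 mm and close again.

Emit:
move_arm(
  moves="0 0 0 0; 0 0 0 0; 0 0 -3 0; 0 0 -6 0; 0 0 -9 0; 0 0 -9 0; 0 0 -9 0; 0 0 -9 0; 0 0 -9 0; 0 0 -9 0",
  grip=0.6,
)

```text
clock: 5.02
position: [0.4828, 0.1582, 0.1459]
tool_rot: [-3.141, -0.0, 3.132]
force: [-0.7, 0.3, -0.3]
grip_width: 0.0513
```

```bash
python3 g.py
```

```text
clock 5.0167 pos [0.4828 0.1582 0.1459] rpy [-3.141 -0.     3.132] q [-0.51  0.46  0.1   1.99 -0.07  0.7   1.2 ] F [-0.7  0.3 -0.3] w 0.05129308795595163
shift [ 0.2 -0.5  9.9] turn 0.008
```

Emit:
move_arm(
  moves="0 -0.5 0 0; 0 -0.5 0 0; 0 -0.5 0 0; 0 -0.5 0 0; 0 -0.5 0 0; 0 -0.5 0 0; 0 -0.5 0 0; 0 -0.5 0 0; 0 -0.5 0 0; 0 -0.5 0 0",
  grip=0,
  grip_force=40,
)

```text
clock: 5.85
position: [0.4829, 0.1576, 0.1461]
tool_rot: [-3.142, 0.0, 3.132]
force: [-1.8, -1.5, 5.0]
grip_width: 0.0136
```

```bash
python3 g.py; python3 v.py grip2
```

```text
clock 5.85 pos [0.4829 0.1576 0.1461] rpy [-3.142  0.     3.132] q [-0.51  0.46  0.1   1.99 -0.07  0.7   1.2 ] F [-1.8 -1.5  5. ] w 0.013602499263400772
shift [ 0.3  0.1 10.1] turn 0.008
[-1.8 -1.5  5. ] [-0.35  0.27 -0.01]
```

Emit:
move_arm(
  moves="0 0 0 0.1; 0 0 0 0.2; 0 0 0 0.3; 0 0 0 0.4; 0 0 0 0.5; 0 0 0 0.6; 0 0 0 0.7; 0 0 0 0.8; 0 0 0 0.9; 0 0 0 0.9",
)

```text
clock: 6.78
position: [0.4822, 0.1578, 0.1461]
tool_rot: [-3.141, -0.001, 2.225]
force: [-7.1, -3.2, 12.7]
grip_width: 0.0133
```

```bash
python3 g.py; python3 v.py rot1; cat > hd.py <<'E'
from h import *
import sys
for n in ('side','top'):
    q=dict(np.load(f'pics/{n}_{sys.argv[1]}.npz'));x=cloud(q).reshape(-1,3);f=q['frame'].reshape(-1,3).astype(int)
    gray=(abs(f[:,0]-f[:,1])<25)&(f.sum(1)>180); d=x[:,:2]-[.4826,.1577]; r=np.hypot(*d.T)
    k=gray&(r>.016)&(r<.036)&(x[:,2]>.085)&(x[:,2]<.131)
    print(n,k.sum(),x[k].mean(0) if k.any() else '', np.degrees(np.arctan2(*d[k].mean(0)[::-1])) if k.any() else '')
E
python3 hd.py rot1
```

```text
clock 6.7833 pos [0.4822 0.1578 0.1461] rpy [-3.141e+00 -1.000e-03  2.225e+00] q [-0.69  0.48  0.35  2.   -0.25  0.7   0.46] F [-7.1 -3.2 12.7] w 0.013295963422675385
shift [-0.3  0.3 10.1] turn -0.899
[-7.1 -3.2 12.7] [-0.81  1.28  0.07]
side 108 [0.49997033 0.1742123  0.1177655 ] 43.549379706518124
top 29 [0.46796672 0.14057469 0.09988295] -130.51330838389075
```

View pics/rot1.png

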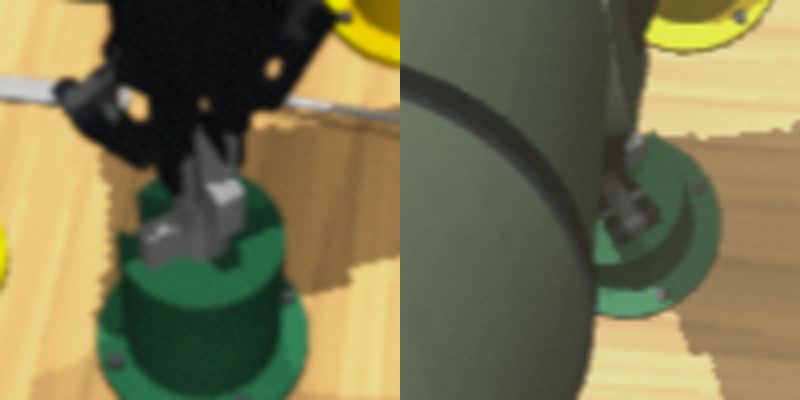

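The key has followed the turn and is now at about 38–43°; the slot is just ahead of it, at left in the side view (125,210). I keep turning.

Emit:
move_arm(
  moves="0 0 0 0.1; 0 0 0 0.2; 0 0 0 0.3; 0 0 0 0.4; 0 0 0 0.5; 0 0 0 0.6; 0 0 0 0.7; 0 0 0 0.8; 0 0 0 0.8; 0 0 0 0.8",
)

```text
clock: 7.72
position: [0.4826, 0.1578, 0.1457]
tool_rot: [-3.141, 0.001, 1.435]
force: [-0.8, 0.5, -4.1]
grip_width: 0.0131
```

```bash
python3 g.py; python3 v.py rot2; python3 hd.py rot2
```

```text
clock 7.7167 pos [0.4826 0.1578 0.1457] rpy [-3.141e+00  1.000e-03  1.435e+00] q [-0.85  0.53  0.57  2.01 -0.42  0.73 -0.16] F [-0.8  0.5 -4.1] w 0.013141539601142158
shift [-0.1  0.   9.7] turn -1.689
[-0.8  0.5 -4.1] [-0.04 -0.01  0.01]
side 100 [0.50765521 0.15767715 0.11739534] -0.05224260478622347
top 48 [0.47454377 0.14137018 0.09995825] -116.25918277099751
```

View pics/rot2.png

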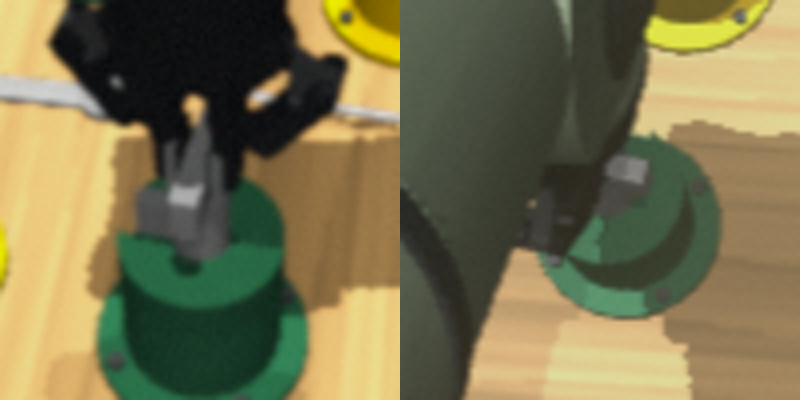

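Fz went from +12.7 to −4.1 N, which is the arbor's weight hanging free, so the key is over the slot. Now I lower it, gently first.

Emit:
move_arm(
  moves="0 0 1 0; 0 0 2 0; 0 0 3 0; 0 0 4 0; 0 0 5 0; 0 0 6 0; 0 0 7 0; 0 0 8 0; 0 0 8 0; 0 0 8 0",
)

```text
clock: 8.65
position: [0.4828, 0.1576, 0.138]
tool_rot: [-3.142, 0.0, 1.432]
force: [-0.4, -0.7, -3.4]
grip_width: 0.0128
```

Emit:
move_arm(
  moves="0 0 2 0; 0 0 4 0; 0 0 6 0; 0 0 8 0; 0 0 10 0; 0 0 12 0; 0 0 14 0; 0 0 15 0; 0 0 15 0; 0 0 15 0",
)

```text
clock: 9.48
position: [0.4828, 0.1576, 0.123]
tool_rot: [-3.142, 0.0, 1.432]
force: [-0.2, -0.5, -3.7]
grip_width: 0.0133
```

Emit:
move_arm(
  moves="0 0 0 0; 0 0 0 0; 0 0 0 0; 0 0 0 0; 0 0 0 0; 0 0 0 0; 0 0 -10 0; 0 0 -30 0; 0 0 -60 0; 0 0 -90 0",
  grip=0.6,
)

```text
clock: 10.32
position: [0.4825, 0.1571, 0.2145]
tool_rot: [-3.141, 0.001, 1.431]
force: [0.9, -0.4, 0.5]
grip_width: 0.0512
```

Emit:
move_arm(
  moves="-30 0 -20 0; -60 0 -30 0; -90 0 -30 0; -120 0 -30 0; -150 0 -30 0; -180 0 -30 0; -180 0 -30 0; -180 0 -30 0; -180 0 -30 0; -180 0 -30 0",
)

```text
clock: 11.15
position: [0.4581, -0.0198, 0.2432]
tool_rot: [3.141, -0.0, 1.433]
force: [-0.7, 0.8, 0.3]
grip_width: 0.051
```

```bash
python3 g.py; python3 v.py fin; cat > z.py <<'E'
from h import *
for n in('side','top'):
    x=cloud(dict(np.load(f'pics/{n}_fin.npz'))).reshape(-1,3)
    for nm,c in(('arbor',(.4826,.1577)),('spare',(.585,-.13))):
        h=x[(np.hypot(*(x[:,:2]-c).T)<.04)&(x[:,2]>.135)&(x[:,2]<.18)]
        if len(h): print(n,nm,len(h),np.percentile(h[:,2],[50,90]).round(4),cv2.minAreaRect((h[h[:,2]>.139][:,:2]*1000).astype(np.float32)))
    x0=cloud(dict(np.load(f'pics/{n}.npz'))).reshape(-1,3); h=x0[(np.hypot(*(x0[:,:2]-c).T)<.04)&(x0[:,2]>.139)&(x0[:,2]<.18)]
    print(n,'spare before',len(h),np.median(h[:,2]).round(4),cv2.minAreaRect((h[:,:2]*1000).astype(np.float32)))
E
python3 z.py
```

```text
clock 11.15 pos [ 0.4581 -0.0198  0.2432] rpy [ 3.141 -0.     1.433] q [-0.67  0.3   0.73  2.03 -0.26  0.9   0.06] F [-0.7  0.8  0.3] w 0.05095522320844495
shift [ 1.791e+02 -1.000e-01  1.073e+02] turn -1.691
[-0.7  0.8  0.3] [-0.01 -0.05 -0.  ]
side arbor 225 [0.1444 0.1458] ((484.126220703125, 158.74075317382812), (60.400325775146484, 14.135567665100098), 81.97199249267578)
side spare 131 [0.1441 0.1455] ((595.7498779296875, -136.5011749267578), (61.62137985229492, 13.925058364868164), 83.70832824707031)
side spare before 112 0.1444 ((595.9915771484375, -135.55772399902344), (63.0046272277832, 13.912529945373535), 83.43745422363281)
top arbor 196 [0.1433 0.1455] ((482.545166015625, 158.5917205810547), (59.48404312133789, 14.709062576293945), 81.08341979980469)
top spare before 174 0.1433 ((593.8917846679688, -134.9859619140625), (59.04503631591797, 15.544147491455078), 84.16669464111328)
```

View pics/fin.png

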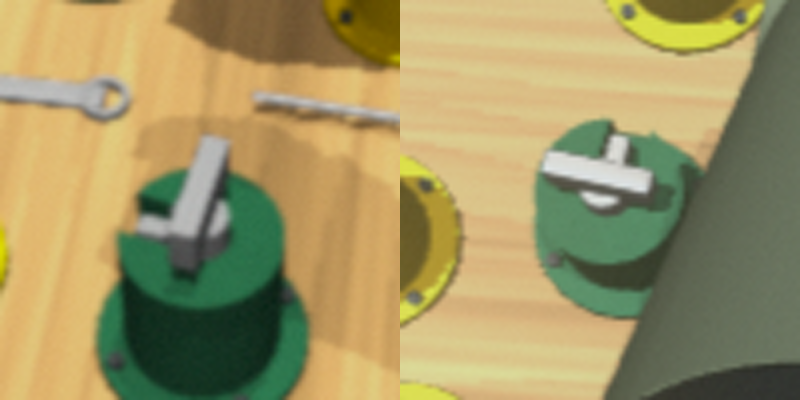

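The arbor is home. Its head top is at z≈0.144, the same as the spare's, and both views show the key inside the slot, at (150,225) in the side panel and (618,150) in the top panel. Nothing is touching it, so I hand in.

```bash
python3 -c "from workcell import bot; print(bot.job_done())"
```

```text
the job is handed in; nothing more can be done
None
```

The proud arbor is now fully home in its green sleeve. I gripped its head and turned it about 97° clockwise until its weight came off the sleeve. I then lowered it 23 mm, released it for the last few millimetres and backed away, finishing at 11.2 s.

**Last checks:**
- **Height:** the arbor's head top is at z ≈ 0.144 m in both views, down from 0.168 m. That matches both the expected home height and the spare arbor.
- **Key:** both pictures show the key inside the slot.
- **Spare arbor:** it stayed within about 1 mm and 0.3° of its first reading in the side view. The arm hid it in the last top view, so I have only the one check there.

**What did not go to plan:**
- **First grip:** it closed on the shaft just under the head, at 25 mm opening with about 12 N on the tool. I opened, rose 8 mm and gripped the head properly.
- **Turn angle:** the arbor needed about 97°, against the 30–80° in the text. I went by the measured slot and the moment the arbor's weight came free.

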